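Swing the swivel hook home and hang the tape roll

ROBOT

A 7-joint arm with a two-finger parallel gripper is mounted at the origin on a cart in front of the work surface, level with it; the furniture and walls round the work are solid. World frame = base frame: x ahead of the robot, y to its left, z up, the work surface at z = 0. Lengths are in m, angles in rad, forces in N, time in s.
With the tool pointing down it reaches from about 0.425 to 0.925 m from the base axis. Payload 6.8 kg.
Tool frame: the origin (TCP) lies midway between the tips of the shut fingers; the grasp point (between the pads) lies 19 mm behind it; z points along the fingers, y is the line along which they close (so a half turn about z gives the same grasp; the last joint's range is limited). The gripper opens to 88 mm and grips with 3 to 60 N. Pads are 20 mm wide; open, the fingers measure 115 mm over their backs; the gripper's body (75 mm by 178 mm) begins 61 mm behind the grasp point.
Start: joints at [1.033, 0.477, 0.022, 1.555, -0.011, 1.109, -0.083], TCP at [0.281, -0.614, 0.223] pointing down, gripper open.
Joint ranges: [-2.96, 2.96], [-0.34, 2.1], [-1.41, 1.46], [0.24, 2.44], [-1.37, 4.51], [0.17, 1.92], [-2.96, 2.96]. Speed limits (rad/s): [2.39, 2.39, 3.14, 3.14, 3.14, 3.14, 3.14].

INTERFACE

Orientations are given as a unit quaternion [w, x, y, z].
In Python, from plant import arm gives the robot as it stands. Calls block until the motion is done:
- arm.move_pose(position, orientation): joint-space move of the TCP to a pose.
- arm.move_linear(position, attitude=None, velocity=0.15, max_force=None): straight line of the TCP; attitude=None keeps the orientation; velocity is the mean speed in m/s. With max_force (N) it stops when the force on the tool has changed by that much, and returns True; else False.
- arm.goto_joints(angles): joint-space move.
- arm.open_gripper() and arm.grab(grip_force=None): open the fingers fully, or close them until they stop; grip_force is the grip in N (None keeps the last).
- arm.dwell(seconds).
- arm.solve_ik(position, orientation): joint angles nearest the present ones, or None.
- arm.state(): the state.
- arm.camera(name): name is "side" or "top"; returns (picture, depth): 480x640x3 uint8, red, green, blue; 480x640 float32, m along the optical axis (not along the pixel's ray), 0 where there is no reading.
- arm.camera_model(name): a dict with "mtx" (3x3 intrinsics, pixels), "world_to_cam" (4x4, takes a point from world to camera coordinates). Camera axes: x right, y down, z forward; pixel columns grow to the right and rows downward; lengths in m; the calibration is good to about 2 mm. A picture is of the moment at which its call begins. camera_model takes no time and is no camera call.
A pose or a line that the arm cannot do raises arm.MotionError and nothing moves.
- arm.hand_in(): hands the job in; it is judged then, once.
Trained networks look in the newest picture that a camera, given by its name, has taken for a name from the list of things; names that differ only in an ending like _2 or _b are one class to them, and where a whole thing is asked for, a point or a joint stands for the part that bears it (a point fixed in the world has none). Each returns a list of dicts, best first, with "p" (0 to 1); they miss things now and then, are a little off and sometimes report something else, mostly with a low value. They report only what shows in the picture. A call takes as long as a camera call. They do not tell look-alikes from the thing itself.
- arm.spot_in(camera, name): "point" ([x, y, z] in m, in the coordinates of the camera as it stood for that picture, good to about 4 mm: the middle of the surface that is visible of it).
- arm.tip_of(camera, name): "point" ([x, y, z] in m, in the coordinates of the camera as it stood for that picture, good to about 4 mm: a listed point, or the origin of a listed thing).
The state is a dict: "time_s": time; "joints": joint angles; "joint_velocities": joint speeds; "joint_efforts": joint torques, N m; "ee_pos": TCP position; "tool_rot": TCP orientation; "contact_force": force on the tool from outside, world axes, zero at the start; "moment": the same for the moment, N m; "grip_width": finger opening in m; "finger_force": force on a finger pad.
Only numpy, scipy, OpenCV 4.12 (cv2) and the standard library are available. Lean on these libraries where they do the work, as an engineer would, in place of code of your own. Each camera call takes 0.05 s, during which the arm holds its last target. There are 200 camera calls.

TASK

Swing the hook of the blue-footed stand round until it is fully home against its brass stop pin, facing the front of the stand, and only then hang the black tape roll on it. Slide the roll right back until its side touches the orange flange and leave it hanging freely there, the hook still home. The hook is a light fitting: feel your way and push it no harder than about 15 N, with the fingers or with the roll, and leave the amber roll, the solder spool, the red-capped bottle and the dish of screws where they are.

Things in the scene. Friction and masses are not known exactly. Their poses are not given: they have to be found in the camera images.
- stand: Fixed stand, 173 mm high: blue base plate 90 x 110 x 12 mm, steel post, dark collar with a brass stop pin. The collar was clamped by hand: the pin stops the hook somewhere within 0.2 rad either side of dead front; where is not measured. Origin: centre of its underside, on the post's axis. Its x axis points from its front to its back (front is -x), z up. The hook's head (32 mm across) turns about the vertical axis through the origin.
- hook_seat (a point): Point on the bar's axis, 54 mm from the swivel axis, 150 mm above the bench; turns with the hook. x axis: along the bar, from tip to swivel axis; z up. Bar level, round, 8 mm thick. 9 mm to the +x side lies the face of the orange flange (50 mm across); to the -x side the bar is level for 34 mm. A hung roll touching the flange has its centre about 16 mm straight below this point.
- hook_tip (a point): Point level with the bar's axis at the hook's very end, 101 mm from the swivel axis. At the start the hook is swung 1.0 to 2.2 rad round from the front towards the stand's -y; push it back until the pin stops it hard. It stays where left: stiff friction, 2 to 3 N here turns it. Over 15 N on it spoils it. The bar turns up here: the top of the upturned tip is 22 mm above this point, its underside 4 mm below. Axes as hook_seat.
- black_roll (a point): Centre of the black tape roll: ring 57 mm outside diameter, 18 mm thick, bore 41 mm, about 60 g. At the start it stands on edge in a small grey cradle, centre about 35 mm above the bench. z axis: the roll's axis (level). The cradle's walls, 19 mm high, cover only the lower part of its flat sides; its rim is free to be gripped across the diameter from above.
- amber_roll (a point): Centre of the amber tape roll (63 mm outside diameter, 12 mm thick, larger bore), a bystander that stands on edge in a like cradle.
- spool: Bystander: spool of solder wire with blue flanges, 76 mm across, 49 mm high; origin under its centre.
- flux: Bystander: white bottle with red cap, 34 mm across, 95 mm high; origin under its centre.
- dish: Bystander: steel dish with screws, 97 mm across, 22 mm high; origin under its centre.
Not all that is in view belongs to the job. Leave any green or purple look-alike of the part that bears black_roll alone.

How it is judged:
By the outcome, as a careful person would: the job done as asked, in the order asked, and still so for the second after the job is handed in, with the robot touching nothing.
It also fails if it takes over 72 s, if anything falls off the work surface, if the arm or the gripper's body presses on something with over 40 N, if the wrist force passes 120 N, or if a joint passes its speed limit or range.

## Working session

There is one attempt and no reset: what is moved stays moved. The work goes in short steps, each a Python script; the robot and the scene stay as the last script left them, time stands still between calls to the robot, and variables do not carry over. Pictures are saved under pics/ and viewed, at most 10 in all, crops included, and the job is handed in when it is done.

```bash
ls; mkdir -p pics; cat > h.py <<'E'
from plant import arm
import numpy as np, cv2
def shot(cam,fn=None):
    im,d=arm.camera(cam)
    if fn: cv2.imwrite('pics/'+fn,cv2.cvtColor(im,cv2.COLOR_RGB2BGR))
    return im,d
def c2w(cam,p):
    T=np.linalg.inv(arm.camera_model(cam)['world_to_cam']); return (T@np.r_[p,1])[:3]
def w2p(cam,p):
    m=arm.camera_model(cam); q=(m['world_to_cam']@np.r_[p,1])[:3]; q=m['mtx']@q; return q[:2]/q[2]
def px2w(cam,u,v,z):
    m=arm.camera_model(cam); r=np.linalg.inv(m['mtx'])@[u,v,1]; return c2w(cam,r*z)
E
python3 - <<'E'
from h import *
np.set_printoptions(precision=3,suppress=True)
for c in('top','side'):
    shot(c,c+'0.png')
    print(c,np.linalg.inv(arm.camera_model(c)['world_to_cam']))
    for n in['stand','hook_seat','hook_tip','black_roll','amber_roll','spool','flux','dish']:
        for r in arm.tip_of(c,n)[:3]:
            w=c2w(c,r['point']); print(c,n,round(r['p'],2),w,w2p(c,w).astype(int))
print(arm.state())
E
```

```text
pics
top [[-0.057 -0.975  0.215  0.252]
 [-0.998  0.055 -0.015 -0.   ]
 [ 0.003 -0.215 -0.977  1.664]
 [ 0.     0.     0.     1.   ]]
top stand 0.82 [0.591 0.054 0.001] [302 249]
top hook_seat 0.84 [0.607 0.004 0.148] [319 231]
top hook_tip 0.88 [ 0.617 -0.041  0.149] [336 226]
top black_roll 0.73 [ 0.443 -0.18   0.03 ] [390 295]
top black_roll 0.66 [ 0.51  -0.266  0.007] [418 270]
top black_roll 0.48 [ 0.479 -0.082  0.011] [353 285]
top amber_roll 0.56 [0.59  0.055 0.004] [302 249]
top amber_roll 0.45 [ 0.441 -0.34   0.04 ] [449 292]
top spool 0.68 [ 0.456  0.307 -0.002] [213 302]
top flux 0.56 [ 0.698 -0.004  0.002] [321 211]
top dish 0.7 [ 0.634 -0.199 -0.003] [390 229]
top dish 0.68 [ 0.696 -0.006  0.002] [321 212]
side [[ 0.984 -0.092  0.154  0.436]
 [-0.179 -0.564  0.806 -0.821]
 [ 0.013 -0.821 -0.571  0.675]
 [ 0.     0.     0.     1.   ]]
side stand 0.65 [ 0.587  0.062 -0.002] [308 255]
side hook_seat 0.61 [0.604 0.005 0.15 ] [320 216]
side hook_tip 0.95 [ 0.617 -0.038  0.149] [329 226]
side black_roll 0.77 [ 0.477 -0.079  0.009] [271 293]
side black_roll 0.71 [ 0.504 -0.267  0.01 ] [294 356]
side amber_roll 0.57 [ 0.439 -0.342  0.035] [263 385]
side spool 0.8 [0.452 0.31  0.003] [250 209]
side flux 0.65 [0.698 0.002 0.004] [356 263]
side dish 0.93 [ 0.632 -0.191 -0.001] [348 324]
{'time_s': 0.9, 'joints': array([ 1.033,  0.477,  0.022,  1.555, -0.012,  1.109, -0.083]), 'joint_velocities': array([ 0.001, -0.002, -0.   ,  0.001, -0.002, -0.   , -0.   ]), 'joint_efforts': array([  0.   , -58.271,   1.533, -27.293,  -0.054,   0.01 ,   0.   ]), 'ee_pos': array([ 0.281, -0.614,  0.223]), 'tool_rot': array([0.   , 0.977, 0.213, 0.   ]), 'contact_force': array([-0.111,  0.83 , -0.014]), 'moment': array([-0.027, -0.024,  0.022]), 'finger_force': 0.0, 'grip_width': 0.08809060877733157}
```

View pictures.

```bash
cd pics; python3 - <<'E'
import cv2
for c,(a,b,x,y) in {'top':(180,330,180,480),'side':(160,430,200,440)}.items():
    im=cv2.imread(c+'0.png')[a:b,x:y]; s=min(800/im.shape[1],600/im.shape[0]); cv2.imwrite(c+'1.png',cv2.resize(im,None,fx=s,fy=s,interpolation=cv2.INTER_CUBIC)); print(c,s)
E
```

```text
top 2.6666666666666665
side 2.2222222222222223
```

View pics/top1.png

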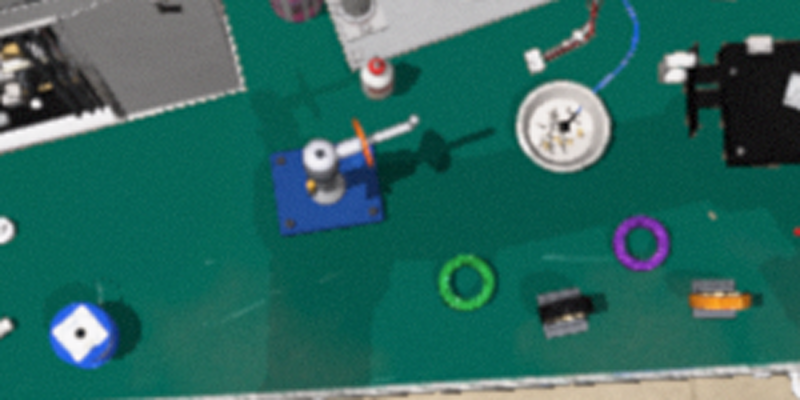

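View pics/side1.png

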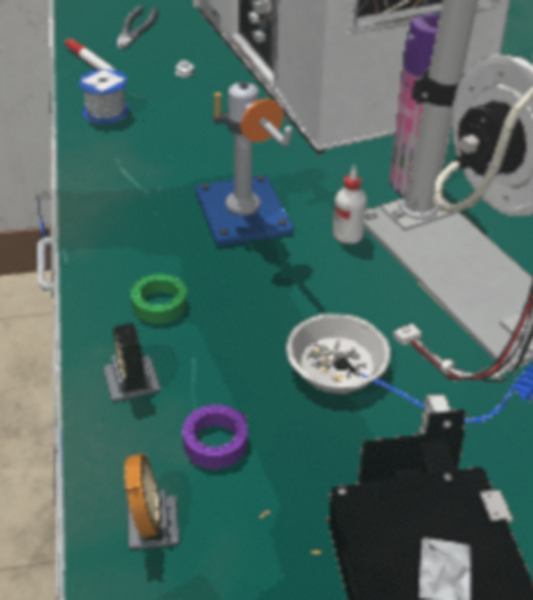

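Candidates: the black roll is at top px (390,295) and side px (258,320). The look-alikes are the green ring (355,286), the purple ring (420,271), and the amber roll (450,292). I'm choosing the black one, standing in the grey cradle. The front of the stand faces -x (brass pin at (297,250)), and the hook now points to about -y. Next I'll measure from the point clouds.

```bash
cat >> h.py <<'E'
def cloud(cam):
    im,d=arm.camera(cam); m=arm.camera_model(cam); v,u=np.mgrid[:480,:640]; ok=d>0
    P=np.stack([u,v,np.ones_like(u)],-1)[ok]@np.linalg.inv(m['mtx']).T*d[ok][:,None]
    T=np.linalg.inv(m['world_to_cam']); P=P@T[:3,:3].T+T[:3,3]
    return P,cv2.cvtColor(im,cv2.COLOR_RGB2HSV)[ok].astype(int)
def box(P,lo,hi): return ((P>lo)&(P<hi)).all(1)
def rect(P):
    c,s,a=cv2.minAreaRect((P[:,:2]*1000).astype(np.float32)); return np.round(c,1),np.round(s,1),round(a,1)
def hookfit(c):
    P,H=cloud(c); S=(.59,.056)
    r=np.hypot(P[:,0]-S[0],P[:,1]-S[1])
    k=(r>.055)&(r<.115)&(P[:,2]>.138)&(P[:,2]<.2)&(H[:,1]<70)
    Q=P[k]; b=Q[np.abs(Q[:,2]-.152)<.008]
    return Q,b
E
python3 - <<'E'
from h import *
np.set_printoptions(precision=4,suppress=True)
for c in('top','side'):
    P,H=cloud(c)
    k=box(P,[.5,-.05,.003],[.7,.15,.03])&(H[:,0]>100)&(H[:,0]<130)&(H[:,1]>120); Q=P[k]
    print(c,'plate',k.sum(),rect(Q),np.median(Q[:,2]))
    k=box(P,[.5,-.06,.1],[.68,.13,.2])&(H[:,0]<14)&(H[:,1]>140); Q=P[k]; print('flange',k.sum(),Q.mean(0),Q.min(0),Q.max(0))
    k=box(P,[.5,-.0,.09],[.68,.13,.2])&(H[:,0]>14)&(H[:,0]<32)&(H[:,1]>110); Q=P[k]; print('brass',k.sum(),Q.mean(0),Q.min(0),Q.max(0))
    k=box(P,[.5,-.06,.165],[.68,.13,.19]); Q=P[k]; print('tops',k.sum(),rect(Q),Q[:,2].max())
    Q,b=hookfit(c); l=cv2.fitLine((b[:,:2]).astype(np.float32),cv2.DIST_HUBER,0,.001,.001).ravel(); print('bar',len(b),l,np.median(b[:,2]))
    k=box(P,[.39,-.24,.021],[.5,-.12,.08]); Q=P[k]; print('roll',k.sum(),rect(Q),Q.min(0),Q.max(0))
    k=box(P,[.39,-.24,.008],[.5,-.12,.08])&(H[:,2]>75); Q=P[k]; print('cradle',k.sum(),rect(Q))
E
```

```text
top plate 809 (array([587.1,  54.9]), array([ 90. , 110.6]), 5.3) 0.012378911521465863
flange 23 [0.5965 0.0134 0.1694] [0.5785 0.0083 0.1514] [0.6154 0.0197 0.1785]
brass 13 [0.5781 0.0516 0.1552] [0.5577 0.0192 0.1399] [0.6208 0.0684 0.1732]
tops 116 (array([599.1,  14.9]), array([ 40.7, 113.3]), 9.3) 0.17849659762685977
bar 45 [ 0.3112 -0.9503  0.6096 -0.015 ] 0.1535018435863016
roll 159 (array([ 441.4, -182.3]), array([27.2, 55.5]), 8.3) [ 0.4266 -0.2102  0.0213] [ 0.4539 -0.1536  0.0677]
cradle 134 (array([ 444.3, -180.7]), array([104. , 116.1]), 2.0)
side plate 728 (array([588.1,  54.9]), array([ 92.6, 111.8]), 5.8) 0.012523454074271245
flange 204 [0.598  0.0142 0.1539] [0.5783 0.0052 0.1286] [0.6213 0.0246 0.1759]
brass 5 [0.5869 0.0345 0.1525] [0.5613 0.013  0.1281] [0.6205 0.0633 0.1757]
tops 128 (array([599.2,  14.5]), array([ 37.3, 112.7]), 25.9) 0.17587165241140618
bar 42 [ 0.2531 -0.9674  0.6066 -0.015 ] 0.15409854081765806
roll 277 (array([ 440.8, -182.9]), array([18.2, 54.4]), 8.1) [ 0.4285 -0.21    0.0211] [ 0.4534 -0.1571  0.066 ]
cradle 107 (array([ 440.5, -184.3]), array([49.7, 37.8]), 80.5)
```

```bash
cat >> h.py <<'E'
S=np.array([.5877,.055]); YAW=.097
def q(yaw): return np.array([0,np.cos(yaw/2),np.sin(yaw/2),0])
def fing(th,rho=.08,gap=0.,yaw=YAW):
    u=np.array([np.cos(th),np.sin(th)]); n=np.array([-u[1],u[0]])
    tx=np.array([np.cos(yaw),np.sin(yaw)]); ty=np.array([-tx[1],tx[0]])
    return S+rho*u+(.004+.010*abs(n@tx)+.0135*abs(n@ty)+gap)*n
E
python3 - <<'E'
from h import *
np.set_printoptions(precision=3,suppress=True)
for c in('top','side'):
    P,H=cloud(c)
    for x0 in np.arange(.3,.95,.1):
        print(c,round(x0,1),[round(float(P[k,2].max()),2) if (k:=box(P,[x0,y0,-1],[x0+.1,y0+.1,1])).any() else None for y0 in np.arange(-.7,.4,.1)])
a=np.deg2rad(-75+360)
p=fing(a,gap=.015); print(p,fing(np.pi+YAW))
for yaw in(YAW,YAW+np.pi,YAW-np.pi):
    print(yaw,arm.solve_ik([*p,.135],q(yaw)),arm.solve_ik([*fing(np.pi+YAW),.135],q(yaw)),arm.solve_ik([.44,-.18,.017],q(yaw)))
E
```

```text
top 0.3 [0.48, 0.58, 0.01, 0.01, 0.01, 0.02, 0.01, 0.02, 0.01, 0.02, 0.01]
top 0.4 [0.02, 0.01, 0.02, 0.08, 0.06, 0.07, 0.03, 0.01, 0.01, 0.06, 0.06]
top 0.5 [0.05, 0.07, 0.06, 0.06, 0.03, 0.03, 0.02, 0.18, 0.02, 0.01, 0.03]
top 0.6 [0.09, 0.07, 0.06, 0.09, 0.03, 0.03, 0.17, 0.18, 0.58, 0.58, 0.58]
top 0.7 [0.15, 0.16, 0.16, 0.15, 0.05, 0.27, 0.37, 0.38, 0.58, 0.58, 0.58]
top 0.8 [0.46, 0.46, 0.46, 0.57, 0.57, 0.46, 0.58, 0.58, 0.58, 0.58, 0.58]
top 0.9 [0.56, 0.56, 0.6, 0.6, 0.6, 0.6, 0.6, 0.58, 0.6, 0.61, 0.61]
side 0.3 [0.6, 0.6, 0.0, 0.01, 0.0, 0.01, 0.0, 0.01, 0.01, 0.01, 0.01]
side 0.4 [None, None, 0.01, 0.07, 0.06, 0.07, 0.02, 0.01, 0.01, 0.05, 0.05]
side 0.5 [None, 0.05, 0.05, 0.05, 0.02, 0.03, 0.02, 0.18, 0.02, 0.01, 0.02]
side 0.6 [None, 0.05, 0.06, 0.08, 0.03, 0.03, 0.17, 0.17, 0.57, 0.56, 0.55]
side 0.7 [0.15, 0.15, 0.15, 0.15, 0.06, 0.27, 0.38, 0.38, 0.57, 0.37, 0.37]
side 0.8 [0.14, 0.14, 0.45, 0.57, 0.57, 0.45, 0.57, 0.57, 0.57, 0.56, 0.39]
side 0.9 [0.12, 0.12, 0.48, 0.6, 0.6, 0.6, 0.59, 0.57, 0.57, 0.43, None]
[ 0.638 -0.014] [0.51 0.03]
0.097 [ 0.084  0.517 -0.218  1.714  0.134  0.926 -1.661] [ 0.138  0.345 -0.382  2.007  0.173  0.82  -1.816] [ 0.336  0.476 -0.095  2.168  0.091  0.5   -1.303]
3.238592653589793 [ 0.416  0.604 -0.694  1.689  0.443  1.011  1.237] [ 0.48   0.435 -0.814  1.986  0.406  0.888  1.119] [ 0.727  0.538 -0.572  2.143  0.516  0.597  1.451]
-3.044592653589793 [ 0.416  0.604 -0.694  1.689  0.443  1.011  1.237] [ 0.48   0.435 -0.814  1.986  0.406  0.888  1.119] [ 0.727  0.538 -0.572  2.143  0.516  0.597  1.451]
```

```bash
python3 - <<'E'
from h import *
np.set_printoptions(precision=3,suppress=True)
for c in('top','side'):
    P,H=cloud(c); Q=P[(P[:,2]>.19)]
    for y0 in np.arange(-.16,.24,.03):
        k=(Q[:,1]>y0)&(Q[:,1]<y0+.03)&(Q[:,0]>.55); k2=k&(Q[:,2]>.3); print(c,round(y0,2),np.sort(Q[k,0])[3:4],np.sort(Q[k2,0])[3:4],np.round(Q[k,2].min(initial=9),2))
E
```

```text
top -0.16 [0.803] [0.805] 0.19
top -0.13 [0.795] [0.832] 0.19
top -0.1 [0.785] [0.823] 0.19
top -0.07 [0.787] [0.814] 0.19
top -0.04 [0.8] [0.804] 0.19
top -0.01 [0.778] [0.787] 0.19
top 0.02 [0.78] [0.787] 0.19
top 0.05 [0.774] [0.875] 0.19
top 0.08 [0.774] [0.875] 0.19
top 0.11 [0.695] [0.695] 0.2
top 0.14 [0.669] [0.669] 0.19
top 0.17 [0.67] [0.67] 0.19
top 0.2 [0.673] [0.673] 0.19
top 0.23 [0.663] [0.664] 0.19
side -0.16 [0.801] [0.802] 0.19
side -0.13 [0.793] [0.83] 0.19
side -0.1 [0.786] [0.821] 0.19
side -0.07 [0.806] [0.812] 0.19
side -0.04 [0.8] [0.802] 0.19
side -0.01 [0.779] [0.787] 0.19
side 0.02 [0.78] [0.787] 0.19
side 0.05 [0.773] [0.874] 0.19
side 0.08 [0.774] [0.875] 0.19
side 0.11 [0.693] [0.694] 0.19
side 0.14 [0.667] [0.667] 0.19
side 0.17 [0.672] [0.672] 0.19
side 0.2 [0.672] [0.672] 0.19
side 0.23 [0.662] [0.662] 0.19
```

```bash
cat > push.py <<'E'
from h import *
np.set_printoptions(precision=4,suppress=True)
a0=np.deg2rad(285)
p=fing(a0,gap=.015)
arm.move_linear([.30,-.60,.30],velocity=.3)
arm.grab(20)
arm.move_pose([*p,.26],q(YAW))
arm.move_linear([*p,.135],velocity=.2)
s=arm.state(); print(s['time_s'],s['grip_width'],s['ee_pos'],s['contact_force'])
hit=False
for d in list(range(285,205,-10))+list(range(205,160,-5)):
    v=.04 if d>205 else .015
    hit=arm.move_linear([*fing(np.deg2rad(d)),.135],q(YAW),velocity=v,max_force=6)
    s=arm.state(); print(d,hit,round(s['time_s'],2),s['ee_pos'],s['contact_force'])
    if hit: break
# unload
if hit:
    arm.move_linear(s['ee_pos']+[0,-.006,0],velocity=.03); s=arm.state(); print(s['ee_pos'],s['contact_force'])
E
python3 push.py
```

```text
6.2417 0.00016374102386175596 [ 0.6393 -0.0143  0.1361] [0.1186 0.2493 1.3295]
285 False 6.77 [ 0.624  -0.0182  0.1355] [-0.2177  0.3322  0.5233]
275 False 7.32 [ 0.608  -0.0239  0.1347] [0.1663 0.2375 0.2961]
265 False 7.77 [ 0.5963 -0.0266  0.1349] [ 0.0772  0.3333 -0.8554]
255 False 8.23 [ 0.5838 -0.0273  0.135 ] [1.172  0.1918 0.8507]
245 False 8.71 [ 0.5708 -0.026   0.1349] [1.254  0.5009 0.0301]
235 False 9.2 [ 0.5577 -0.0224  0.1349] [ 1.0261  0.1584 -0.4346]
225 False 9.7 [ 0.545  -0.0162  0.1349] [ 0.1765  0.3762 -0.0674]
215 False 10.22 [ 0.5331 -0.0077  0.1348] [ 0.1979 -0.2968 -0.5802]
205 False 11.37 [0.5235 0.003  0.135 ] [ 0.8139 -0.7059  0.9814]
200 False 12.03 [0.5187 0.0095 0.1348] [ 0.7569 -0.3966  1.2474]
195 False 12.69 [0.5151 0.0162 0.135 ] [ 1.7884 -0.518  -0.2651]
190 False 13.37 [0.5117 0.0234 0.1349] [ 1.5497 -1.2522  0.0567]
185 False 14.03 [0.5092 0.0308 0.1349] [0.4044 0.1196 0.144 ]
180 False 14.61 [0.5075 0.0369 0.135 ] [ 1.1285 -0.0325  0.1144]
175 False 15.19 [0.5067 0.0422 0.1351] [ 3.6248 -4.6023  0.4438]
170 True 15.47 [0.5067 0.0419 0.1349] [ 0.5343 -1.2947  0.9136]
[0.5063 0.0359 0.1347] [ 0.4843 -0.222  -0.8063]
```

```bash
python3 - <<'E'
from h import *
np.set_printoptions(precision=4,suppress=True)
im,_=shot('top'); im2,_=shot('side')
for c in('top','side'):
    for n in('hook_tip','hook_seat'):
        for r in arm.tip_of(c,n)[:1]:
            w=c2w(c,r['point']); d=S-w[:2]; print(c,n,round(r['p'],2),w,np.arctan2(d[1],d[0])-YAW,np.hypot(*d))
a=cv2.resize(im[215:275,270:350],None,fx=5,fy=5,interpolation=cv2.INTER_CUBIC); b=cv2.resize(im2[180:260,260:340],None,fx=5,fy=5,interpolation=cv2.INTER_CUBIC)
a=cv2.copyMakeBorder(a,0,100,0,0,cv2.BORDER_CONSTANT)
cv2.imwrite('pics/h1.png',cv2.cvtColor(np.hstack([a,b]),cv2.COLOR_RGB2BGR))
E
```

```text
side hook_seat 0.85 [0.5343 0.0545 0.1504] -0.08728111538828982 0.053434506946362946
```

View pics/h1.png

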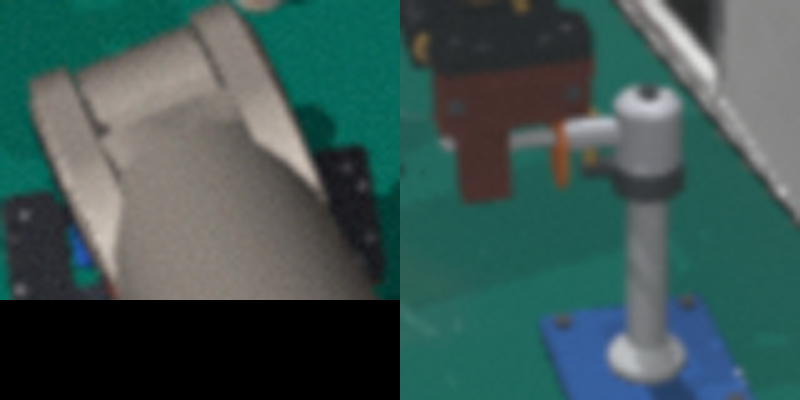

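```bash
python3 - <<'E'
from h import *
np.set_printoptions(precision=4,suppress=True)
x=arm.state()['ee_pos'][0]
for i in range(12):
    h=arm.move_linear([x,.038+.001*i,.135],q(YAW),velocity=.012,max_force=6)
    F=[];
    for _ in range(4): F.append(arm.state()['contact_force']); arm.dwell(.03)
    s=arm.state(); f=np.mean(F,0); print(i,h,s['ee_pos'],f)
    if h or abs(f[1])>8: break
arm.move_linear([x,.030,.135],velocity=.05)
arm.move_linear([x-.02,.0,.25],velocity=.2)
arm.move_pose([.4410,-.1825,.17],q(.143)); arm.open_gripper()
s=arm.state(); print(s['time_s'],s['ee_pos'])
for c in('top','side'):
    shot(c,'a_%s.png'%c)
    Q,b=hookfit(c)
    if len(b)>10:
        l=cv2.fitLine((b[:,:2]).astype(np.float32),cv2.DIST_HUBER,0,.001,.001).ravel(); print('bar',len(b),l,np.median(b[:,2]),np.arctan(l[1]/l[0]), b.min(0),b.max(0))
    for n in('hook_tip','hook_seat','black_roll'):
        for r in arm.tip_of(c,n)[:1]:
            w=c2w(c,r['point']); d=S-w[:2]; print(c,n,round(r['p'],2),w,np.arctan2(d[1],d[0]),np.hypot(*d))
E
```

```text
0 False [0.5066 0.038  0.135 ] [-0.1961 -0.1542  0.2001]
1 False [0.5067 0.039  0.135 ] [ 0.0073  0.0421 -0.1316]
2 False [0.5067 0.04   0.135 ] [-0.2002  0.1299  0.0083]
3 False [0.5067 0.041  0.135 ] [ 0.4321 -0.4446  0.2964]
4 False [0.5067 0.0418 0.135 ] [ 0.1864 -0.9133 -0.052 ]
5 False [0.5067 0.0421 0.1349] [ 0.3426 -4.8744  0.612 ]
6 False [0.5066 0.0423 0.1349] [ 0.2161 -6.6113  1.0095]
7 False [0.5066 0.0424 0.1349] [ 0.1239 -9.0264  1.479 ]
22.6417 [ 0.441  -0.1825  0.17  ]
bar 44 [0.9987 0.0504 0.5155 0.0543] 0.15402130107973933 0.050471164 [0.498  0.0505 0.1473] [0.5348 0.0582 0.1584]
top hook_tip 0.57 [0.486  0.0528 0.1511] 0.021369814663662532 0.10176246867423033
top hook_seat 0.54 [0.535  0.0534 0.1459] 0.030141724209680403 0.052686091630999694
top black_roll 0.63 [ 0.4795 -0.0841  0.0071] 0.9094830447319889 0.17622008892103358
bar 66 [0.9994 0.034  0.5121 0.0534] 0.1531436959588962 0.03399372 [0.4892 0.0498 0.1478] [0.5341 0.0592 0.1593]
side hook_tip 0.63 [0.4863 0.0548 0.1534] 0.0023744005904740607 0.10140253037777427
side hook_seat 0.91 [0.5351 0.0565 0.1515] -0.027789761590586274 0.052596758172649624
side black_roll 0.77 [ 0.4822 -0.0824  0.0111] 0.9160713089059115 0.1732462126408058
```

```bash
python3 - <<'E'
import cv2,numpy as np
a=cv2.imread('pics/a_side.png')[250:380,190:350]; cv2.imwrite('pics/a1.png',cv2.resize(a,None,fx=4.5,fy=4.5,interpolation=cv2.INTER_CUBIC))
E
```

```text
(no output)
```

View pics/a1.png

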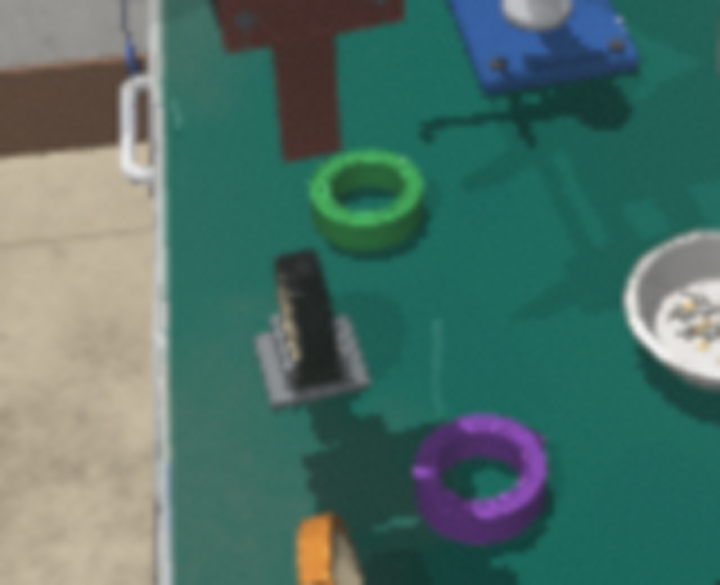

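The crop shows the black roll upright in its grey cradle at (305,320), which is side px (258,321). The green and purple rings lie flat beside it, clear of the open fingers. I'm going ahead with the grasp.

```bash
python3 - <<'E'
from h import *
np.set_printoptions(precision=4,suppress=True)
h=arm.move_linear([.441,-.1825,.017],q(.143),velocity=.12,max_force=10)
print(h,arm.state()['ee_pos'])
arm.grab(12); s=arm.state(); print(s['grip_width'],s['finger_force'],s['contact_force'])
arm.move_linear([.441,-.1825,.17],q(.143),velocity=.15)
psi=.035; u=np.array([np.cos(psi),np.sin(psi)])
st=np.array([.5877,.0559])-.138*u
arm.move_pose([*st,.17],q(psi)); arm.move_linear([*st,.1405],velocity=.1)
s=arm.state(); print(s['time_s'],s['grip_width'],s['ee_pos'],s['contact_force'])
im,_=shot('top'); im2,_=shot('side')
for c in('top','side'):
    P,H=cloud(c); k=box(P,[.40,.01,.12],[.475,.09,.20])&(H[:,2]<70); Q=P[k]; print(c,k.sum(),Q.min(0),Q.max(0))
    for n in('black_roll','hook_tip'):
        for r in arm.tip_of(c,n)[:2]: w=c2w(c,r['point']); print(c,n,round(r['p'],2),w)
a=cv2.resize(im[215:295,265:345],None,fx=5,fy=5,interpolation=cv2.INTER_CUBIC); b=cv2.resize(im2[180:260,240:320],None,fx=5,fy=5,interpolation=cv2.INTER_CUBIC)
cv2.imwrite('pics/t1.png',cv2.cvtColor(np.hstack([a,b]),cv2.COLOR_RGB2BGR))
E
```

```text
False [ 0.4415 -0.1827  0.0176]
0.055142644339603135 12.000428583614848 [-1.3712  4.5815  5.4754]
27.7083 0.0547888187831863 [0.4497 0.0502 0.1403] [ 0.3245  0.4477 -0.1107]Traceback (most recent call last):
  File "<stdin>", line 13, in <module>
    return umr_minimum(a, axis, None, out, keepdims, initial, where)
ValueError: zero-size array to reduction operation minimum which has no identity
```

```bash
python3 - <<'E'
from h import *
np.set_printoptions(precision=4,suppress=True)
im,_=shot('top'); im2,_=shot('side'); print(arm.state()['grip_width'])
for c in('top','side'):
    for n in('black_roll','hook_tip'):
        for r in arm.tip_of(c,n)[:2]: w=c2w(c,r['point']); print(c,n,round(r['p'],2),w)
for c in('top','side'): print(w2p(c,[.4497,.0502,.1585]),w2p(c,[.487,.054,.15]))
a=cv2.resize(im[215:295,265:345],None,fx=5,fy=5,interpolation=cv2.INTER_CUBIC); b=cv2.resize(im2[180:260,240:320],None,fx=5,fy=5,interpolation=cv2.INTER_CUBIC)
cv2.imwrite('pics/t1.png',cv2.cvtColor(np.hstack([a,b]),cv2.COLOR_RGB2BGR))
E
```

```text
0.05533198578880698
top black_roll 0.53 [ 0.4804 -0.087   0.0072]
top black_roll 0.48 [ 0.5096 -0.2659  0.0066]
side black_roll 0.91 [ 0.5078 -0.2699  0.01  ]
side black_roll 0.88 [ 0.4819 -0.0787  0.0103]
side hook_tip 0.57 [0.4855 0.0551 0.1518]
[304.2127 291.8537] [302.1532 277.7715]
[250.8247 208.7573] [267.0766 209.7549]
```

View pics/t1.png

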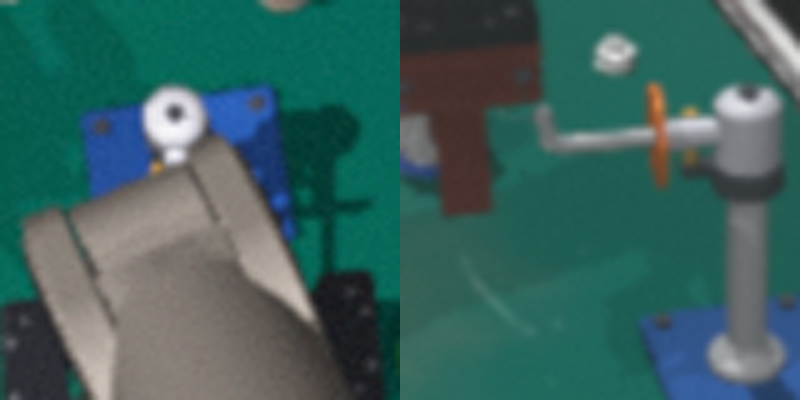

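```bash
python3 - <<'E'
from h import *
np.set_printoptions(precision=4,suppress=True)
arm.move_linear([.45,.03,.20],velocity=.2)
for y in(.8,-.75):
    print(y,arm.solve_ik([.47,-.05,.20],q(y)))
arm.move_pose([.47,-.05,.20],q(-.75))
im2,_=shot('side'); s=arm.state(); print(s['time_s'],s['ee_pos'],s['grip_width'])
for r in arm.tip_of('side','black_roll')[:3]: w=c2w('side',r['point']); print(round(r['p'],2),w,w2p('side',w))
u,v=w2p('side',[.47,-.05,.2185]).astype(int); print(u,v)
cv2.imwrite('pics/t2.png',cv2.cvtColor(cv2.resize(im2[v-45:v+45,u-60:u+60],None,fx=6,fy=6,interpolation=cv2.INTER_CUBIC),cv2.COLOR_RGB2BGR))
E
```

```text
0.8 [ 0.312   0.1947 -0.3785  2.0276  0.089   0.9346 -0.8837]
-0.75 [ 0.1625  0.181  -0.2106  2.0369  0.047   0.9282 -2.3938]
29.2917 [ 0.4694 -0.0485  0.1991] 0.0554950805743369
0.84 [ 0.4826 -0.0812  0.0063] [273.6904 294.6408]
0.81 [ 0.5074 -0.2656  0.0106] [296.0842 355.236 ]
0.62 [ 0.4703 -0.0495  0.2192] [261.6813 207.1646]
261 207
```

View pics/t2.png

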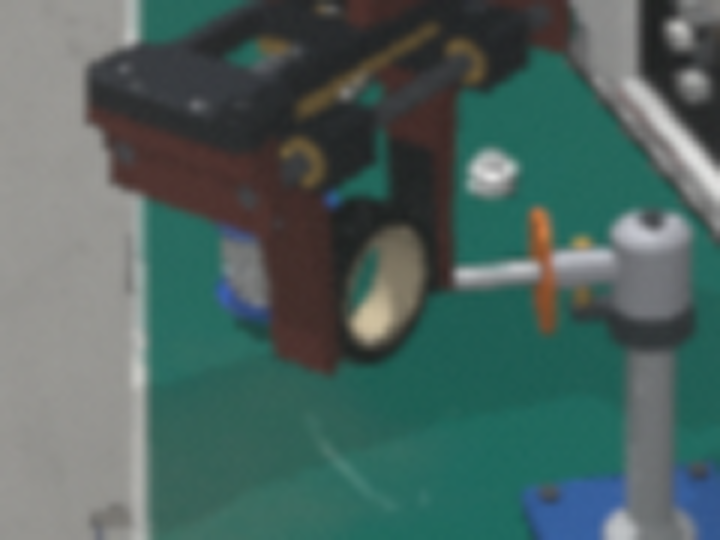

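The picture shows the roll held upright between the pads, with its bore at crop (383,283). Its centre is about 20 mm above the TCP. The hook is still home, so I'll thread the roll on.

```bash
cat > hang.py <<'E'
from h import *
np.set_printoptions(precision=4,suppress=True)
psi=.035; u=np.array([np.cos(psi),np.sin(psi)]); O=np.array([.5877,.0559]); off=.0195
P=lambda r,z:[*(O-r*u),z-off]
def rep(t,h=None):
    F=[]
    for _ in range(3): F.append(arm.state()['contact_force']); arm.dwell(.02)
    s=arm.state(); print(t,h,round(s['time_s'],1),s['ee_pos'],np.mean(F,0),s['grip_width'])
arm.move_pose(P(.145,.20),q(psi)); arm.move_linear(P(.142,.159),velocity=.1); rep('start')
h=arm.move_linear(P(.062,.159),velocity=.05,max_force=4); rep('thread',h)
if h: raise SystemExit
h=arm.move_linear(P(.062,.140),velocity=.04,max_force=3); rep('lower',h)
if h: raise SystemExit
h=arm.move_linear(P(.046,.140),velocity=.012,max_force=4); rep('flange',h)
E
python3 hang.py
```

```text
start None 30.5 [0.4463 0.0507 0.14  ] [-0.0226 -0.2377 -0.4927] 0.05522820330539389
thread False 32.3 [0.5255 0.0537 0.1395] [ 0.1073 -0.0258 -0.9616] 0.05462134263794313
lower False 33.0 [0.5258 0.0538 0.1206] [ 0.2943 -0.5231 -0.8704] 0.05461243977692265
flange True 33.8 [0.5324 0.0538 0.1195] [ 0.2829  0.0101 -0.8414] 0.05496233414137915
```

```bash
cat > rel.py <<'E'
from h import *
exec(open('hang.py').read().split("arm.move_pose(P(.145")[0])
r=np.hypot(*(O-arm.state()['ee_pos'][:2]))
h=arm.move_linear(P(r,.130),velocity=.012,max_force=2.5); rep('down',h)
s=arm.state(); z=s['ee_pos'][2]
h=arm.move_linear([*(O-(r-.006)*u),z],velocity=.01,max_force=4); rep('press',h)
im,_=shot('side')
for c in['side']:
    for n in('black_roll','hook_tip','hook_seat'):
        for d in arm.tip_of(c,n)[:3]: print(n,round(d['p'],2),c2w(c,d['point']))
cv2.imwrite('pics/r1.png',cv2.cvtColor(cv2.resize(im[170:260,230:350],None,fx=6,fy=6,interpolation=cv2.INTER_CUBIC),cv2.COLOR_RGB2BGR))
E
python3 rel.py
```

```text
down True 34.2 [0.5321 0.0538 0.1169] [-0.6887 -0.1027  4.039 ] 0.05484772016870039
press True 34.6 [0.5322 0.0537 0.1167] [-1.8169 -0.3451  5.582 ] 0.055027341461272306
black_roll 0.82 [ 0.4802 -0.0815  0.0115]
black_roll 0.59 [ 0.507  -0.2658  0.0112]
black_roll 0.56 [0.5308 0.0538 0.1351]
hook_tip 0.49 [0.4851 0.0555 0.1509]
hook_seat 0.76 [0.5324 0.0567 0.1506]
```

View pics/r1.png

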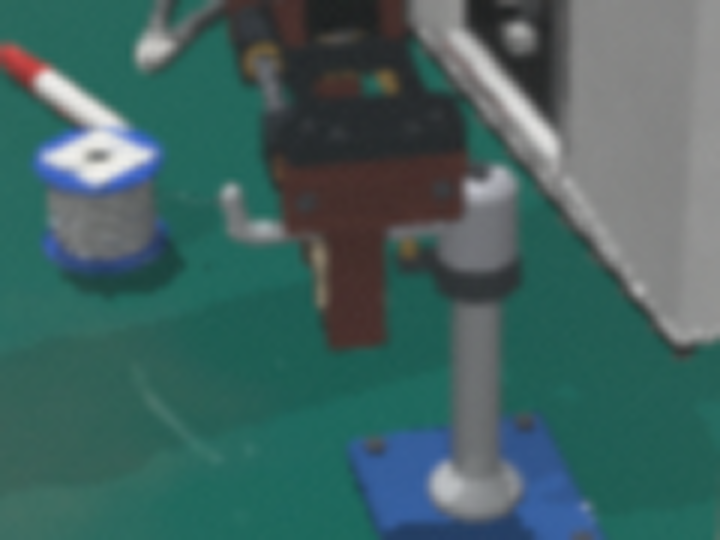

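The picture shows the roll on the bar between the upturned tip and the flange, under load from the bar. Releasing.

```bash
python3 - <<'E'
from h import *
np.set_printoptions(precision=4,suppress=True)
arm.open_gripper(); s=arm.state(); print(s['time_s'],s['contact_force'],s['ee_pos'])
p=s['ee_pos']
print(arm.move_linear([p[0],p[1],.25],velocity=.08,max_force=4))
arm.move_linear([p[0]-.06,p[1]-.22,.28],velocity=.25)
arm.dwell(.5); print(arm.state()['time_s'])
im,_=shot('top'); im2,_=shot('side')
for c in('top','side'):
    for n in('black_roll','hook_tip','hook_seat'):
        for d in arm.tip_of(c,n)[:3]:
            w=c2w(c,d['point']); e=S-w[:2]; print(c,n,round(d['p'],2),w,np.arctan2(e[1],e[0]),np.hypot(*e))
    Q,b=hookfit(c); b=b[np.abs(b[:,1]-.054)<.006]
    l=cv2.fitLine((b[:,:2]).astype(np.float32),cv2.DIST_HUBER,0,.001,.001).ravel(); print('bar',len(b),l)
a=cv2.resize(im[215:295,265:345],None,fx=5,fy=5,interpolation=cv2.INTER_CUBIC); b=cv2.resize(im2[180:260,250:330],None,fx=5,fy=5,interpolation=cv2.INTER_CUBIC)
cv2.imwrite('pics/f1.png',cv2.cvtColor(np.hstack([a,b]),cv2.COLOR_RGB2BGR))
E
```

```text
35.5167 [ 0.4596 -0.3629  0.2871] [0.5324 0.0537 0.1166]
False
38.9
top black_roll 0.68 [0.5354 0.0575 0.1319] -0.04690988506815639 0.05237018809602705
top black_roll 0.68 [ 0.4791 -0.0845  0.01  ] 0.9095178640667169 0.17681260894148493
top hook_tip 0.53 [0.4898 0.0536 0.1497] 0.014267329161485995 0.09790459260484667
top hook_seat 0.6 [0.5392 0.0534 0.1463] 0.03338606522713069 0.048572970914322125
bar 41 [0.9978 0.0666 0.5142 0.0544]
side black_roll 0.88 [ 0.4801 -0.0793  0.0084] 0.8950721152052267 0.17208178029137142
side black_roll 0.82 [ 0.5075 -0.2689  0.0099] 1.3279921289327044 0.33373558191456665
side black_roll 0.53 [0.5304 0.0532 0.1337] 0.03154204504797316 0.05734532899263303
side hook_seat 0.81 [0.535  0.0552 0.1481] -0.0037345467292527767 0.05266263747318475
bar 20 [0.989  0.1477 0.5155 0.054 ]
```

View pics/f1.png

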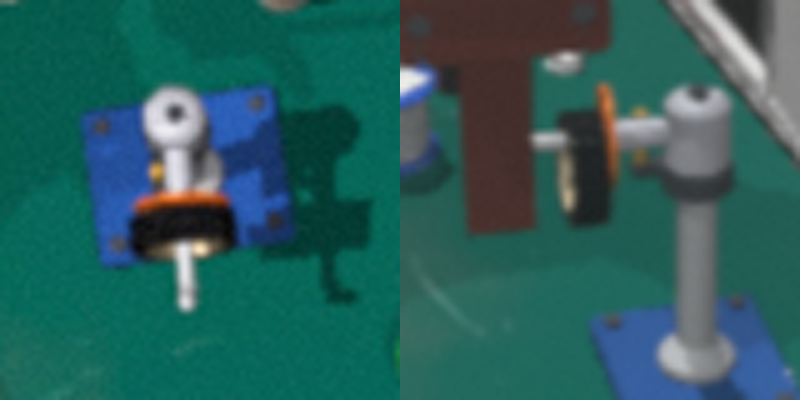

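```bash
python3 - <<'E'
from h import *
np.set_printoptions(precision=4,suppress=True)
im,_=shot('top','f_top.png')
A=cv2.imread('pics/a_top.png'); B=cv2.imread('pics/f_top.png')
for I in(A,B):
    g=cv2.cvtColor(I,cv2.COLOR_BGR2HSV).astype(int); m=(g[...,1]<70)&(g[...,2]>110)
    for r in range(268,278):
        c=np.where(m[r,290:315])[0]+290; print(r,c.mean().round(2) if len(c) else None,len(c),end='; ')
    print()
a=np.float32(cv2.cvtColor(A,cv2.COLOR_BGR2GRAY))[264:280,294:312]; b=np.float32(cv2.cvtColor(B,cv2.COLOR_BGR2GRAY))[264:280,294:312]
print('shift',cv2.phaseCorrelate(a,b,cv2.createHanningWindow((18,16),cv2.CV_32F)))
for c in('top','side'):
  fl=[];ro=[]
  for _ in range(3):
    P,H=cloud(c); k=box(P,[.5,.015,.09],[.58,.095,.19]); P,H=P[k],H[k]
    fl.append(P[(H[:,0]<14)&(H[:,1]>140)&(H[:,2]>90)]); ro.append(P[(H[:,2]<60)&(P[:,2]<.165)])
  u=np.array([np.cos(.04),np.sin(.04)])
  for n,L in(('flange',fl),('roll',ro)):
    Q=np.vstack(L); r=(S-Q[:,:2])@u; print(c,n,len(Q),np.percentile(r,[2,10,50,90,98]),np.percentile(Q[:,2],[2,98]))
    if n=='roll':
        for z in(.115,.125,.135,.145,.155):
            t=np.abs(Q[:,2]-z)<.005
            if t.sum()>5: print('  z',z,np.percentile(r[t],[5,50,95]))
E
```

```text
268 301.5 4; 269 301.5 4; 270 301.5 4; 271 302.0 3; 272 302.0 3; 273 302.0 3; 274 302.0 3; 275 302.0 3; 276 302.0 3; 277 None 0; 
268 301.5 4; 269 301.5 4; 270 301.5 4; 271 302.0 3; 272 302.0 3; 273 302.0 3; 274 301.5 4; 275 302.0 3; 276 302.0 3; 277 None 0; 
shift ((0.4962098522718641, -0.4476448935127344), 0.7978876382112503)
top flange 104 [0.0417 0.043  0.0443 0.0452 0.046 ] [0.1531 0.1786]
top roll 423 [0.0462 0.0477 0.0556 0.0629 0.064 ] [0.1268 0.1643]
  z 0.125 [0.0135 0.0638 0.0646]
  z 0.135 [0.045  0.0635 0.0639]
  z 0.145 [0.047 0.058 0.064]
  z 0.155 [0.0466 0.0545 0.0628]
side flange 75 [0.0435 0.0449 0.0458 0.0465 0.0474] [0.1497 0.1754]
side roll 468 [0.0223 0.0491 0.0556 0.0623 0.0645] [0.1186 0.1638]
  z 0.115 [0.0506 0.0556 0.065 ]
  z 0.125 [0.0186 0.0539 0.0633]
  z 0.135 [0.049  0.0549 0.0611]
  z 0.145 [0.0484 0.0555 0.0625]
  z 0.155 [0.0494 0.0562 0.0631]
```

The hook tip's pixels haven't moved, and any gap between roll and flange is at most about 1 mm. I'll make sure of the contact with one gentle centred fingertip push on the rim above the bar.

```bash
python3 - <<'E'
from h import *
exec(open('hang.py').read().split("arm.move_pose(P(.145")[0]); off=0
arm.grab(10)
arm.move_pose(P(.080,.22),q(psi)); h=arm.move_linear(P(.080,.1575),velocity=.06,max_force=3); rep('desc',h)
if not h:
    h=arm.move_linear(P(.064,.1575),velocity=.012,max_force=3); rep('push',h)
    arm.move_linear(P(.079,.1575),velocity=.05)
arm.move_linear(P(.080,.24),velocity=.15)
arm.move_linear([.47,-.17,.28],velocity=.25); arm.dwell(.5); print(arm.state()['time_s'])
im,_=shot('top','g_top.png'); im2,_=shot('side')
g=cv2.cvtColor(im,cv2.COLOR_RGB2HSV).astype(int); m=(g[...,1]<70)&(g[...,2]>110)
for r in range(268,278):
    c=np.where(m[r,290:315])[0]+290; print(r,c.mean().round(2) if len(c) else None,len(c),end='; ')
a=cv2.resize(im[215:295,265:345],None,fx=5,fy=5,interpolation=cv2.INTER_CUBIC); b=cv2.resize(im2[180:260,250:330],None,fx=5,fy=5,interpolation=cv2.INTER_CUBIC)
cv2.imwrite('pics/g1.png',cv2.cvtColor(np.hstack([a,b]),cv2.COLOR_RGB2BGR))
E
```

```text
desc False 43.2 [0.5081 0.0532 0.1579] [-0.0497 -0.0783  0.157 ] 0.00036343633465439775
push True 44.0 [0.5124 0.0534 0.1568] [ 0.1106 -0.1736 -0.3046] 0.0006582804053625748
46.4833
268 301.5 4; 269 301.5 4; 270 301.5 4; 271 302.0 3; 272 302.0 3; 273 302.0 3; 274 302.0 3; 275 302.0 3; 276 302.0 3; 277 None 0;
```

View pics/g1.png

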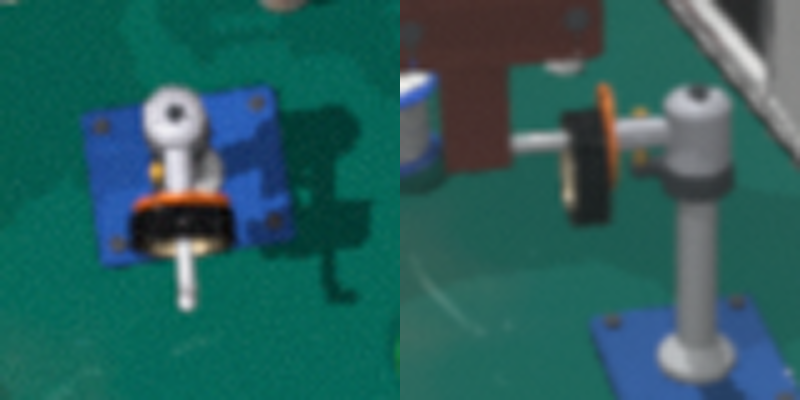

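```bash
python3 - <<'E'
from h import *
exec(open('hang.py').read().split("arm.move_pose(P(.145")[0]); off=0
arm.move_pose(P(.080,.20),q(psi)); h=arm.move_linear(P(.080,.1575),velocity=.06,max_force=3); rep('desc',h)
if not h:
    for r in np.arange(.0755,.0709,-.0005):
        h=arm.move_linear(P(r,.1575),velocity=.012,max_force=4); rep(round(r,4),h)
        if h or arm.state()['contact_force'][0]<-3: break
    arm.move_linear(P(.079,.1575),velocity=.05)
arm.move_linear(P(.080,.24),velocity=.15)
arm.move_linear([.47,-.17,.28],velocity=.25); arm.dwell(.5); print(arm.state()['time_s'])
im,_=shot('top','k_top.png')
g=cv2.cvtColor(im,cv2.COLOR_RGB2HSV).astype(int); m=(g[...,1]<70)&(g[...,2]>110)
for r in range(268,278):
    c=np.where(m[r,290:315])[0]+290; print(r,c.mean().round(2) if len(c) else None,len(c),end='; ')
for d in arm.tip_of('top','black_roll')[:2]: print(round(d['p'],2),c2w('top',d['point']))
E
```

```text
desc False 48.4 [0.5079 0.0532 0.1578] [-0.1895 -0.3742  0.1178] 0.0003131615791758974
0.0755 False 49.0 [0.5122 0.0532 0.1575] [ 0.3793  0.2705 -0.0589] 0.0003440319345252299
0.075 False 49.3 [0.5127 0.0533 0.1575] [-0.1967  0.0021  0.0934] 7.61386088144193e-05
0.0745 False 49.6 [0.5129 0.0533 0.1574] [-1.8489  0.192   0.7819] 0.0005953328141314267
0.074 False 49.9 [0.5131 0.0532 0.1573] [-4.1781 -0.677   1.3468] 0.0004245080292302552
52.4333
268 301.5 4; 269 301.5 4; 270 301.5 4; 271 302.0 3; 272 302.0 3; 273 302.0 3; 274 302.0 3; 275 302.0 3; 276 302.0 3; 277 None 0; 0.69 [ 0.4795 -0.0864  0.0097]
0.68 [ 0.6339 -0.1998 -0.0014]
```

The roll is now firmly against the flange: the force climbs steeply over fractions of a millimetre. The hook hasn't moved, so I'm handing in.

```bash
python3 -c "
from plant import arm
print(arm.hand_in())"
```

```text
the job is handed in; nothing more can be done
None
```

The job is handed in at about 52 s: the hook went home against its pin first (about 9 N at most in the readings), and the black roll now hangs freely on it, touching the orange flange; the hook showed no shift in the last picture, and nothing else was touched.

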